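# Draw a tooling plate from its rack and hold it up to the checking camera

### The arm

A 7-joint arm with a two-finger parallel gripper is mounted at the origin on the work surface. World frame = base frame: x ahead of the robot, y to its left, z up, the work surface at z = 0. Lengths are in mm, angles in rad, forces in N, time in s.
With the tool pointing down it reaches from about 400 to 875 mm from the base axis. Payload 4.4 kg.
Tool frame: the origin (TCP) lies at the very end of the fingers, on their centre line; the grasp point (between the pads) lies 19 mm behind it; x points along the fingers, y is the direction in which the jaws open and shut, and the axes are right-handed (so a half turn about x gives the same grasp; the last joint's range is limited). The gripper opens to 85 mm and grips with 20 to 120 N. Pads are 22 mm wide; open, the fingers measure 114 mm over their backs; the gripper's body (76 mm by 85 mm) begins 54 mm behind the grasp point. The pads swing forward as they close: fully open they stand 13 mm farther back than shut.
Start: joints at [-0.066, 0.628, 0.038, 1.517, -0.027, 0.996, -0.02], TCP at [650.014, 0.027, 231.313] pointing down, gripper open.
Joint ranges: [-3.06, 3.06], [-0.37, 2.12], [-1.25, 1.32], [0.18, 2.47], [-1.1, 4.24], [0.23, 1.98], [-2.94, 2.94]. Speed limits (rad/s): [2.57, 2.57, 3.14, 3.14, 3.14, 3.14, 3.14].

### API

Orientations are given as [roll, pitch, yaw] about the fixed x, y, z axes, in that order (R = Rz(yaw) Ry(pitch) Rx(roll)).
In Python, from cell import readout, cams, order gives the robot as it stands. The module is installed in compiled form; this text tells all that it offers.
- The arm moves only by the shell command python3 -m creep 'ROWS'. ROWS is JSON, a list of rows, each a list of 3 entries, a list of its own where there are three numbers: the shift along the tool's x, y, z in units of 10 cm (1.0 is 10 cm), then the turn about the tool's x in units of pi/4 rad (1.0 is pi/4 rad), then the closure, from 0 (fully open) to 1 (shut). In form: [[[x, y, z], spin, gripper], ...]. A call has 1 to 20 rows; each row is the pose to reach, as a shift and turn from the pose commanded when the call began, along the tool's axes at that moment; what a row does not reach only later rows make up. A row lasts 1/10 s, in which the tool goes at most 50 mm and 8.59 degrees, less where a joint would pass 70% of its speed; a pose out of reach is approached as far as the arm can. A call with a number of a shift or a turn outside -1 to 1 is refused whole. A call with a gripper value outside its range is refused whole. The fingers move at their own pace and stop on an object; the grip force is fixed at half the most. Time passes only in rows, so rows that repeat a pose let the fingers close. It gives the time, the measured TCP pose, the force and the opening at its end, in the units of the state.
- readout.read_state(): the state, without advancing time (a new reading comes with each control period).
- cams.get_image(name): name is "scene" or "side" or "wrist"; returns the picture (400x640x3 uint8, blue, green, red); there is no depth.
- cams.get_calibration(name): a dict with "fx", "fy", "cx", "cy" (pixels), "distortion" ([k1, k2, p1, p2, k3] as OpenCV has them; the pictures are not rectified), "R" (3x3) and "t" (3): a world point X has camera coordinates R X + t. Camera axes: x right, y down, z forward; pixel columns grow to the right and rows downward; lengths in mm; the calibration is good to about 2 mm. A picture is of the moment at which its call begins: read the wrist's pose just before it. get_calibration takes no time and is no camera call; for the wrist camera it gives the pose at the moment of the call.
- order.finish_job(): hands the job in, once; it reports no verdict.
The state is a dict: "clock": time; "qpos": joint angles; "qd": joint speeds; "tau": joint torques, N m; "eef_pos": TCP position; "tool_rot": TCP orientation; "force": force on the tool from outside, world axes, zero at the start; "torque": the same for the moment, N m; "width": finger opening in mm.
Only numpy, scipy, OpenCV 4.12 (cv2) and the standard library are available. Lean on these libraries where they do the work, as an engineer would, in place of code of your own. Each camera call takes 0.05 s, during which the arm holds its last target.

### The job

Pull the tooling plate with the yellow top band straight up out of its slot in the blue rack, carry it upright to the checking station and hold it in the air over the white stripe on the black mat: plate upright and level, running along the stripe so that its flat face is square to the camera, and its middle at the height of the lens. Finish while still holding it there, steady in the gripper; never let it touch the station, do not tip it on the way, and leave the other two plates, the steel punch and the brass ring as they are.

Things in the scene. Friction and masses are not known exactly. Their poses are not given: they have to be found in the camera images.
- yellow_plate_mid (a point): centre (half-way up) of the aluminium tooling plate to be taken: 120 long (its x), 8 thick (its y), 110 high (its z, up), 0.2 to 0.4 kg, a bright yellow band round its top 26 mm; top edge 55 mm above this point. It stands on edge in one of the rack's three slots, loosely, its x along the slot; either face will do as front
- red_plate_mid (a point): centre of another plate of the same size, with a red top band, in another slot; stays where it is
- plain_plate_mid (a point): centre of a third plate of the same size, bare aluminium with no band, in another slot; stays where it is
- rack: fixed blue rack, 150 (x) by 220 (y) by 70 high, origin under its centre, on the bench. Three slots along its x at y = -70, 0, +70 mm; plates stand on its floor 10 mm above the bench (top edges at 120). White ribs, tops at 70, guide each plate's two ends (11 mm gap, ribs 10 long); open between them. A plate leaves its slot after rising 60 mm and clears the other plates after 110
- aim (a point): point in the air where the plate's centre is to be held: over the centre of the white stripe, at lens height, 152 mm above the bench. x runs along the stripe (150 by 10), y is the camera's viewing direction, z up. Fixed black mat below: 180 (x) by 160 (y), top at 12 mm. White camera head on a post on the -y side: lens 92 mm from this point, head 56 wide, 50 deep, top at 182 mm
- punch: loose dark steel punch standing upright, 32 mm foot, 60 high, origin at the centre of its underside; stays where it is
- die_ring: loose brass ring lying flat, 48 outside, 22 bore, 26 high, origin at the centre of its underside; stays where it is

How it is judged:
By the outcome, as a careful person would: the job done as asked, in the order asked, and still so for the second after the job is handed in, while the arm keeps its last pose, push and grip.
It also fails if it takes over 48 s, if anything falls off the work surface, if the arm or the gripper's body presses on something with over 40 N, if the wrist force passes 120 N, or if a joint passes its speed limit or range.

## Working session

There is one attempt and no reset: what is moved stays moved. The work goes in short steps, Python scripts to look and compute and a shell command to move; the robot and the scene stay as the last step left them, time stands still between calls to the robot, and variables do not carry over. Pictures are saved under pics/ and viewed, and the job is handed in when it is done.

```bash
mkdir -p pics
python3 - <<'E'
from cell import readout,cams
import cv2,numpy as np
s=readout.read_state();print(s)
for n in ["scene","side","wrist"]:
    c=cams.get_calibration(n);print(n,c)
    cv2.imwrite(f"pics/{n}0.png",cams.get_image(n))
E
```

```text
{'clock': 0.0, 'qpos': array([-0.0657773 ,  0.6293529 ,  0.0384491 ,  1.51840862, -0.0270191 ,
        0.99630677, -0.01996172]), 'qd': array([ 0.00052035,  0.00062015, -0.00166049, -0.00021926,  0.00066588,
        0.00111408, -0.00050658]), 'tau': array([-1.11932164e-03, -5.63405585e+01,  1.22606792e+00, -1.93450052e+01,
        1.09587883e-02,  1.05136272e-02, -8.84369996e-06]), 'eef_pos': array([6.49348289e+02, 1.44061203e-02, 2.30371852e+02]), 'tool_rot': array([-1.56298567,  1.56883881, -3.13378351]), 'force': array([ 0.24537472,  0.16963556, -0.75706032]), 'torque': array([-0.01388879, -0.00456938,  0.01454546]), 'width': 85.30927007680322}
scene {'fx': 434.5159403142548, 'fy': 434.5159403142548, 'cx': 317.8939913577874, 'cy': 196.28018718440669, 'distortion': array([-0.08992114,  0.        ,  0.        ,  0.        ,  0.        ]), 'R': array([[-0.8504568 ,  0.52604346,  0.00123089],
       [ 0.44012442,  0.71282879, -0.54604543],
       [-0.28812104, -0.4638463 , -0.83775466]]), 't': array([ 493.84781648, -252.81633046, 1251.65059196])}
side {'fx': 437.57106798480595, 'fy': 437.57106798480595, 'cx': 324.0050290620644, 'cy': 196.83233721736443, 'distortion': array([-0.04350973,  0.        ,  0.        ,  0.        ,  0.        ]), 'R': array([[-0.94086072, -0.33872073, -0.00702647],
       [-0.21188835,  0.60448962, -0.76791642],
       [ 0.26435664, -0.72101357, -0.64051152]]), 't': array([591.73397743, 189.65257802, 847.6351743 ])}
wrist {'fx': 357.3868864150249, 'fy': 357.3868864150249, 'cx': 319.76500624685826, 'cy': 195.7343683802888, 'distortion': array([-0.05815723,  0.        ,  0.        ,  0.        ,  0.        ]), 'R': array([[ 9.99997447e-01,  8.64431845e-04, -2.08790044e-03],
       [ 1.48831708e-03, -9.47188827e-01,  3.20672903e-01],
       [-1.70043610e-03, -3.20675192e-01, -9.47187695e-01]]), 't': array([-649.6939684 ,  -43.85878987,  381.91943684])}
```

View pics/scene0.png

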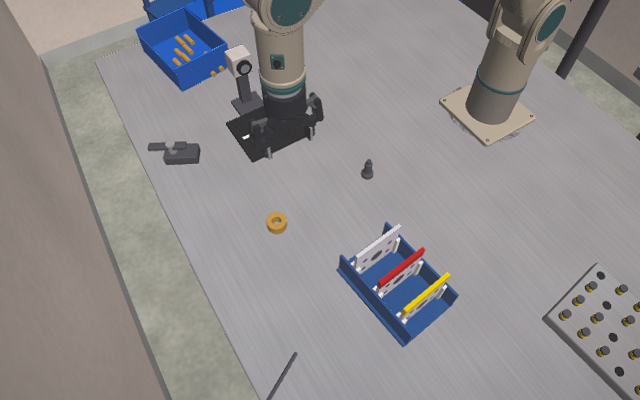

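View pics/side0.png

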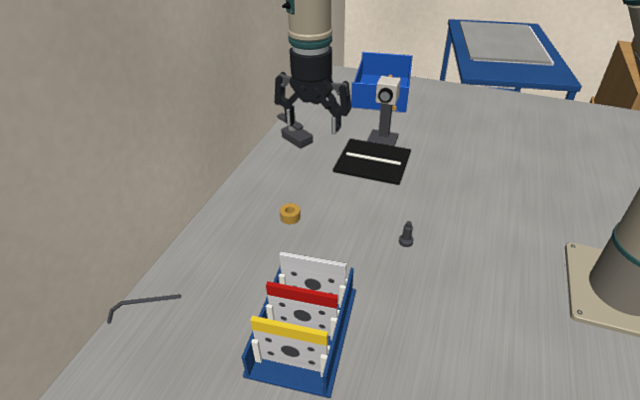

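View pics/wrist0.png

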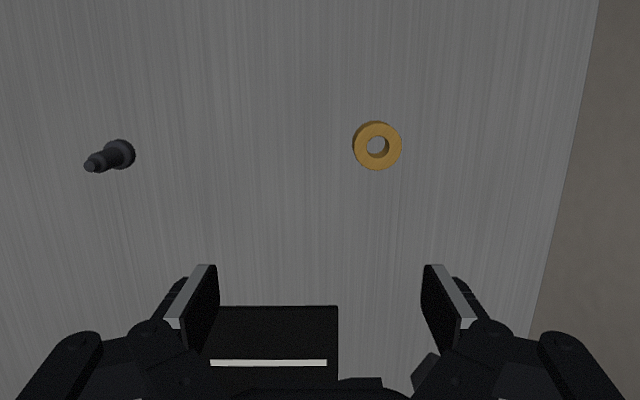

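The scene view shows the yellow plate at about (427,297), the red at (400,265) and the plain at (378,247). The side view shows the stripe at (373,158) with the camera head beyond it at (387,92), the ring at (290,213) and the punch at (406,234). The gripper hides the station in the scene view, so the side view has to give the stripe.

```bash
cat > h.py <<'E'
import numpy as np,cv2
from cell import readout,cams
def K(c): return np.array([[c['fx'],0,c['cx']],[0,c['fy'],c['cy']],[0,0,1]])
def ray(c,p):
    u=cv2.undistortPoints(np.array(p,float).reshape(-1,1,2),K(c),c['distortion']).reshape(-1,2)
    d=np.c_[u,np.ones(len(u))]@c['R']
    return -c['R'].T@c['t'], d/np.linalg.norm(d,axis=1)[:,None]
def onz(c,p,z):
    o,d=ray(c,p); return o+d*((z-o[2])/d[:,2])[:,None]
def proj(c,X):
    return cv2.projectPoints(np.array(X,float).reshape(-1,1,3),cv2.Rodrigues(c['R'])[0],c['t'],K(c),c['distortion'])[0].reshape(-1,2)
def yellow(im):
    h=cv2.cvtColor(im,cv2.COLOR_BGR2HSV); return cv2.inRange(h,(24,150,100),(34,255,255))
def tri(c1,p1,c2,p2):
    o1,d1=ray(c1,p1);o2,d2=ray(c2,p2);out=[]
    for a,b in zip(d1,d2):
        A=np.c_[a,-b];s=np.linalg.lstsq(A,o2-o1,rcond=None)[0]
        x,y=o1+a*s[0],o2+b*s[1];out.append(np.r_[(x+y)/2,np.linalg.norm(x-y)])
    return np.array(out)
E
python3 - <<'E'
from h import *
np.set_printoptions(precision=1,suppress=True)
for n,box in [("scene",(330,215,470,350)),("side",(230,130,430,400))]:
    im=cv2.imread(f"pics/{n}0.png");c=cams.get_calibration(n)
    m=yellow(im);nn,l,st,ce=cv2.connectedComponentsWithStats(m)
    for i in range(1,nn):
        if st[i,4]>40: 
            print(n,st[i],ce[i]); 
            cn=max(cv2.findContours((l==i).astype(np.uint8),0,1)[0],key=cv2.contourArea)
            print(cv2.approxPolyDP(cn,2,True).reshape(-1,2).tolist())
            
    x0,y0,x1,y1=box;k=min(800//(x1-x0),600//(y1-y0));cv2.imwrite(f"pics/{n}0z.png",cv2.resize(im[y0:y1,x0:x1],None,fx=k,fy=k,interpolation=2))
c=cams.get_calibration("side");im=cv2.imread("pics/side0.png")
m=cv2.inRange(im,(170,170,170),(255,255,255));m[:140]=0;m[180:]=0;m[:,:335]=0;m[:,412:]=0
nn,l,st,ce=cv2.connectedComponentsWithStats(m);print(st,ce)
i=1+np.argmax(st[1:,4]);p=np.argwhere(l==i)[:,::-1]
r=cv2.minAreaRect(p.astype(np.float32));print(r)
L=[p[p[:,0]<=p[:,0].min()+1].mean(0)-[.5,0],p[p[:,0]>=p[:,0].max()-1].mean(0)+[.5,0]];X=onz(c,L,12);print(L,X,np.linalg.norm(X[1]-X[0]),X.mean(0))
E
```

```text
scene [402 272  48  43 325] [425.6 293. ]
[[449, 274], [447, 272], [407, 305], [403, 313], [442, 283]]
side [ 251  316   76   29 1018] [289. 330.]
[[251, 318], [254, 329], [326, 343], [325, 331], [254, 316]]
[[     0      0    640    400 255881]
 [   347    153     54     11    119]] [[319.5 199.5]
 [373.5 158. ]]
((373.50994873046875, 157.9462890625), (53.934844970703125, 2.1850712299346924), 10.491477012634277)
[array([347. , 153.5]), array([399.8, 162.7])] [[ 657.1 -265.7   12. ]
 [ 510.5 -271.    12. ]] 146.7368384951483 [ 583.8 -268.3   12. ]
```

View pics/scene0z.png

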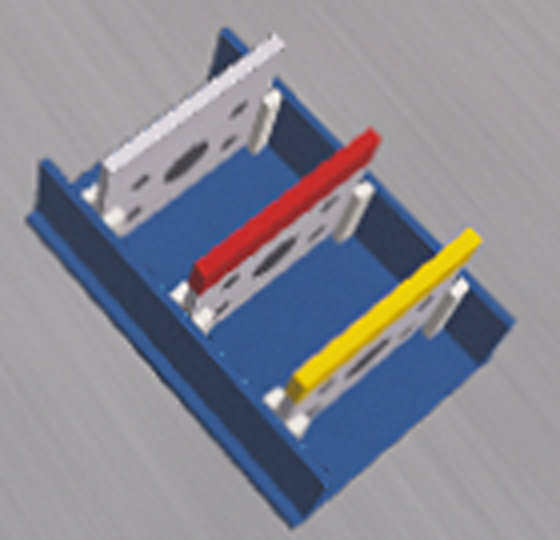

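Run:
```python
import cv2
im=cv2.imread("pics/side0.png")
cv2.imwrite("pics/side0a.png",cv2.resize(im[270:390,235:345],None,fx=5,fy=5,interpolation=2))
```

```text
(no output)
```

View pics/side0a.png

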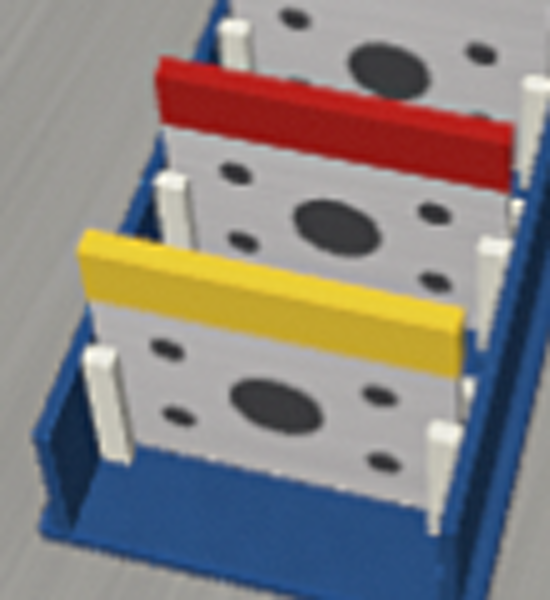

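Run:
```python
from h import *
np.set_printoptions(precision=1,suppress=True)
for n in ["scene","side"]:
    im=cv2.imread(f"pics/{n}0.png");c=cams.get_calibration(n);print(n,"cam at",-c['R'].T@c['t'])
    m=yellow(im);nn,l,st,ce=cv2.connectedComponentsWithStats(m);
    m=(l==min((i for i in range(1,nn) if st[i,4]>150),key=lambda i:abs(ce[i][0]-(425 if n=="scene" else 289))))
    xs=np.where(m.any(0))[0];print(xs.min(),xs.max())
    xs=xs[8:-8];up=np.array([np.where(m[:,x])[0].min()-.5 for x in xs]);lo=np.array([np.where(m[:,x])[0].max()+.5 for x in xs])
    a=np.polyfit(xs,up,1);b=np.polyfit(xs,lo,1)
    P=lambda f:[[x,np.polyval(f,x)] for x in (xs[0],xs[-1])]
    U=onz(c,P(a),120);Lw=onz(c,P(b),94)
    for nm,X in(("back top",U),("front low",Lw)):
        d=X[1]-X[0];print(nm,X.tolist(),"yaw",np.degrees(np.arctan(d[1]/d[0])),"y at x=600",X[0][1]+(600-X[0][0])*d[1]/d[0])
```

```text
scene cam at [891.9 501.  909.9]
402 449
back top [[598.1789645989941, 358.5595644327716, 120.0], [513.8718676331542, 349.44303657056383, 120.0]] yaw 6.171684601927815 y at x=600 358.7564816623859
front low [[597.3139589454493, 365.19676296128443, 94.0], [511.5972709700935, 356.5360010905471, 94.0]] yaw 5.769550082638144 y at x=600 365.46815891110435
side cam at [372.8 696.9 692.7]
251 326
back top [[605.9271746959411, 357.8197378893156, 120.0], [512.2574271767553, 348.2362062132468, 120.0]] yaw 5.841714612275252 y at x=600 357.2133172684368
front low [[605.4697407519279, 364.9009017236439, 94.0], [510.1941608915405, 354.9879015171412, 94.0]] yaw 5.939998042856095 y at x=600 364.33179953310537
```

Run:
```python
from h import *
np.set_printoptions(precision=1,suppress=True)
c=cams.get_calibration("side");f=lambda q:(np.array(q)+.5)/5-.5+[235,270]
g=lambda q:(np.array(q)+.5)/4-.5+[330,215]
print(onz(c,f([[84,230],[462,308]]),120),onz(c,f([[86,301],[458,376]]),94))
# band lower corners front z94; plate lines
c=cams.get_calibration("scene")
print(onz(c,g([[289,378],[472,229]]),120),onz(c,g([[298,404],[482,246]]),94))
# hole centre on front face z?: big hole
s=cams.get_calibration("side")
print(tri(s,f([[276,407]]),c,g([[370,357]])))
```

```text
[[618.1 359.7 120. ]
 [498.5 346.4 120. ]] [[616.5 368.   94. ]
 [497.4 353.4  94. ]]
[[619.1 360.6 120. ]
 [496.3 349.  120. ]] [[614.3 368.6  94. ]
 [485.1 353.8  94. ]]
[[556.  363.   58.3   0.1]]
```

```bash
cat >> h.py <<'E'
from scipy.spatial.transform import Rotation as Ro
def tool():
    s=readout.read_state(); return s,Ro.from_euler('xyz',s['tool_rot']).as_matrix()
def go(target,jawdeg):
    s,R=tool(); d=R.T@(np.array(target)-s['eef_pos'])/100
    yaw=np.degrees(np.arctan2(R[1,1],R[0,1]))
    e=(jawdeg-yaw+90)%180-90   # world yaw change; tool x points down -> spin negative
    print("t",s['clock'],"tcp",s['eef_pos'].round(1),"jaw yaw",round(yaw,2),"shift",d.round(3),"world dyaw",round(e,2),"spin units",round(-e/45,3),"or",round(-(e-180*np.sign(e))/45,3),"F",s['force'].round(1),"T",s['torque'].round(2),"w",round(s['width'],1),"q",s['qpos'].round(2), "tilt x",R[:,0].round(4))
E
python3 -c "
from h import *
print(tool()[1].round(4)); go([557.5,357,215],95.9)"
```

```text
[[-0.0015  1.     -0.    ]
 [-0.     -0.     -1.    ]
 [-1.     -0.0015  0.    ]]
t 0.15 tcp [649.5   0.  230.6] jaw yaw -0.0 shift [ 0.157 -0.92  -3.57 ] world dyaw -84.1 spin units 1.869 or -2.131 F [ 0.2  0.2 -0.5] T [ 0.05  0.01 -0.04] w 85.6 q [-0.07  0.63  0.04  1.52 -0.03  1.   -0.02] tilt x [-0.0015 -0.     -1.    ]
```

```bash
python3 -m creep '[[[0,-0.1,-0.2],0.17,0],[[0,-0.25,-0.5],0.35,0],[[0,-0.4,-0.8],0.53,0.2],[[0,-0.46,-1],0.7,0.3],[[0,-0.46,-1],0.85,0.4],[[0,-0.46,-1],0.93,0.45],[[0,-0.46,-1],0.93,0.45]]'
python3 -c "
from h import *
go([557.5,357,215],95.9)"
```

```text
clock: 0.85
eef_pos: [603.7, 100.4, 231.0]
tool_rot: [-0.213, 1.57, -2.514]
force: [-0.8, 0.6, -0.0]
width: 46.8
t 0.85 tcp [603.7 100.4 231. ] jaw yaw -41.81 shift [ 0.159 -2.055 -1.605] world dyaw -42.29 spin units 0.94 or -3.06 F [-0.8  0.6 -0. ] T [-0.07  0.02  0.03] w 46.8 q [-0.36  0.58  0.24  1.63 -0.16  0.95 -0.79] tilt x [-6.e-04 -4.e-04 -1.e+00]
```

```bash
python3 -m creep '[[[0,-0.25,-0.2],0.17,0.45],[[0,-0.5,-0.4],0.35,0.45],[[0,-0.8,-0.6],0.53,0.45],[[0,-1,-0.78],0.7,0.45],[[0,-1,-0.78],0.85,0.45],[[0,-1,-0.78],0.94,0.45],[[0,-1,-0.78],0.94,0.45]]'
python3 -c "
from h import *
go([557.5,357,215],95.9)"
```

```text
clock: 1.55
eef_pos: [581.4, 224.9, 231.0]
tool_rot: [0.787, 1.57, -2.251]
force: [-0.4, -0.5, 0.3]
width: 47.1
t 1.55 tcp [581.4 224.9 231. ] jaw yaw -84.06 shift [ 0.159 -1.338  0.101] world dyaw -0.04 spin units 0.001 or -3.999 F [-0.4 -0.5  0.3] T [-0.03 -0.03  0.04] w 47.1 q [-0.68  0.63  0.45  1.6  -0.31  0.98 -1.6 ] tilt x [-5.e-04 -6.e-04 -1.e+00]
```

```bash
python3 -m creep '[[[0,-0.2,0.02],0,0.45],[[0,-0.45,0.05],0,0.45],[[0,-0.7,0.08],0,0.45],[[0,-0.9,0.1],0,0.45],[[0,-1,0.1],0,0.45],[[0,-1,0.1],0,0.45]]'
python3 -m creep '[[[0.05,-0.15,0],0,0.45],[[0.1,-0.3,0],0,0.45],[[0.15,-0.34,0],0,0.45],[[0.16,-0.34,0],0,0.45],[[0.16,-0.34,0],0,0.45]]'
python3 - <<'E'
from h import *
go([557.5,357,215],95.9)
for n in["wrist","side","scene"]:
    cv2.imwrite(f"pics/{n}1.png",cams.get_image(n))
    print(cams.get_calibration(n)['t'])
E
```

```text
clock: 2.15
eef_pos: [561.1, 324.6, 231.0]
tool_rot: [-0.966, 1.57, 2.281]
force: [0.3, -0.4, -0.8]
width: 46.9
clock: 2.65
eef_pos: [557.9, 356.4, 214.8]
tool_rot: [1.02, 1.569, -2.02]
force: [0.6, 0.3, 0.1]
width: 46.6
t 2.65 tcp [557.9 356.4 214.8] jaw yaw -84.17 shift [-0.002 -0.006  0.003] world dyaw 0.07 spin units -0.001 or 3.999 F [0.6 0.3 0.1] T [ 0.01 -0.02  0.02] w 46.6 q [-0.86  0.7   0.44  1.51 -0.33  1.01 -1.8 ] tilt x [-6.0e-04 -1.2e-03 -1.0e+00]
[295.92169766 523.86012177 556.76835516]
[591.73397743 189.65257802 847.6351743 ]
[ 493.84781648 -252.81633046 1251.65059196]
```

View pics/wrist1.png

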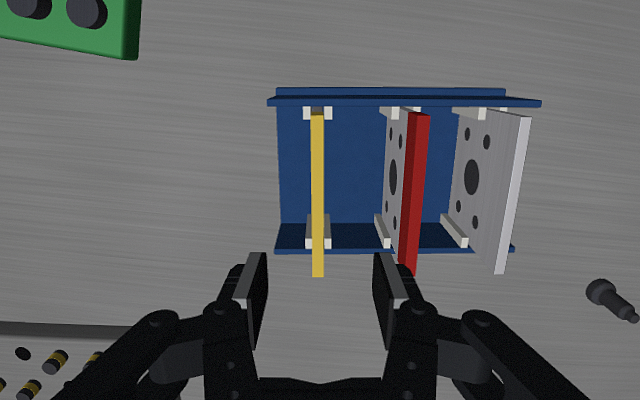

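View pics/scene1.png

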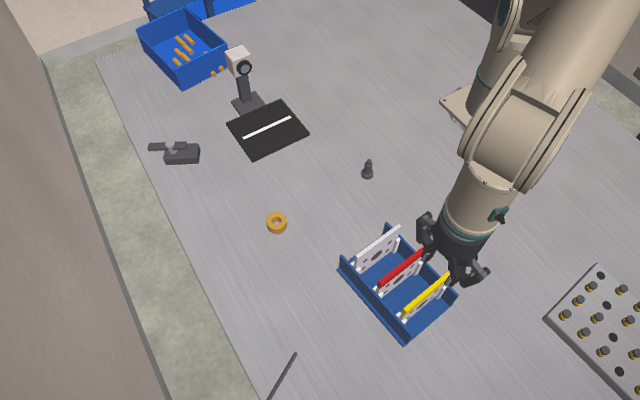

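View pics/side1.png

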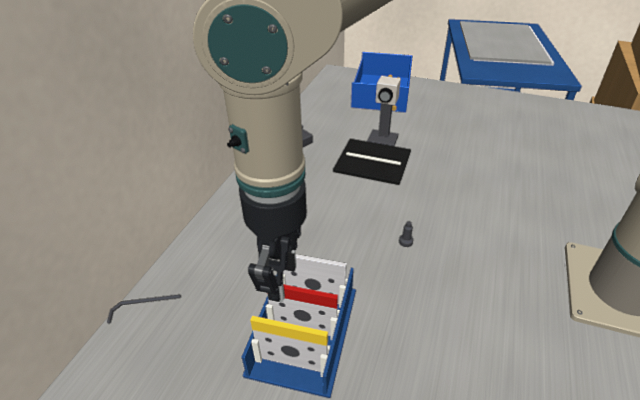

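The wrist picture shows the yellow top edge at column 317, from row 113 to 277, close to midway between the pads (columns 265 and 373). The scene picture now shows the stripe in full at (268,127). I'll measure both.

Run:
```python
from h import *
np.set_printoptions(precision=2,suppress=True)
c=cams.get_calibration("wrist");im=cv2.imread("pics/wrist1.png")
h=cv2.cvtColor(im,cv2.COLOR_BGR2HSV);m=cv2.inRange(h,(20,100,80),(36,255,255));m[:,:290]=0;m[:,345:]=0
ys=np.where(m.any(1))[0];print(ys.min(),ys.max())
e=[]
for y in range(ys.min()+4,ys.max()-3):
    x=np.where(m[y])[0];e.append((y,x.min()-.5,x.max()+.5))
e=np.array(e);a=np.polyfit(e[:,0],e[:,1],1);b=np.polyfit(e[:,0],e[:,2],1)
y0,y1=ys.min()-.5,ys.max()+.5
for f in(a,b):
    X=onz(c,[[np.polyval(f,y),y] for y in(y0,y1)],120);d=X[1]-X[0];print(X,np.linalg.norm(d),np.degrees(np.arctan(d[1]/d[0])),X.mean(0))
# stripe, scene
c=cams.get_calibration("scene");im=cv2.imread("pics/scene1.png")
q={}
for n,(x0,y0,x1,y1) in {"scene":(238,110,300,146),"side":(338,147,408,172)}.items():
    c=cams.get_calibration(n);im=cv2.imread(f"pics/{n}1.png");g=cv2.cvtColor(im,6);g2=np.zeros_like(g);g2[y0:y1,x0:x1]=g[y0:y1,x0:x1];m=(g2>120)
    nn,l,st,ce=cv2.connectedComponentsWithStats(m.astype(np.uint8));i=1+np.argmax(st[1:,4]);m=l==i;print(n,st[i])
    xs=np.where(m.any(0))[0];w=np.where(m,g2.astype(float)-60,0)
    cx=xs[3:-3];cy=[(w[:,x]*np.arange(400)).sum()/w[:,x].sum() for x in cx];f=np.polyfit(cx,cy,1)
    P=[[xs.min()-.5,np.polyval(f,xs.min()-.5)],[xs.max()+.5,np.polyval(f,xs.max()+.5)]]
    X=onz(c,P,12);d=X[1]-X[0];print(P,X,np.linalg.norm(d),np.degrees(np.arctan(d[1]/d[0])),X.mean(0))
```

```text
112 276
[[618.02 367.66 120.  ]
 [494.72 355.02 120.  ]] 123.94667252659147 5.852210826187639 [556.37 361.34 120.  ]
[[618.92 358.8  120.  ]
 [495.66 345.78 120.  ]] 123.95009405128697 6.029567783523121 [557.29 352.29 120.  ]
scene [242 115  50  25 169]
[[np.float64(241.5), np.float64(138.4913011249319)], [np.float64(291.5), np.float64(115.4595013757602)]] [[ 660.99 -264.21   12.  ]
 [ 503.36 -266.42   12.  ]] 157.64291574905403 0.8023119854616819 [ 582.18 -265.32   12.  ]
side [346 152  55  13 178]
[[np.float64(345.5), np.float64(152.85812220576423)], [np.float64(400.5), np.float64(163.0762072655013)]] [[ 661.99 -267.34   12.  ]
 [ 508.41 -269.68   12.  ]] 153.60006726921563 0.8738372536208878 [ 585.2  -268.51   12.  ]
```

Both readings agree: the plate top is centred at (557,357) with yaw 5.9°, and its measured length is 124 against 120. The tool is over it, so I'll descend 140 mm.

```bash
python3 -m creep '[[[0.1,0,0],0,0.45],[[0.25,0,0],0,0.45],[[0.45,0,0],0,0.45],[[0.65,0,0],0,0.45],[[0.8,0,0],0,0.45],[[0.87,0,0],0,0.45],[[0.9,0,0],0,0.45],[[0.9,0,0],0,0.45]]'
python3 - <<'E'
from h import *
go([557.3,356.9,74],95.9)
cv2.imwrite("pics/wrist2.png",cams.get_image("wrist"))
E
```

```text
clock: 3.6
eef_pos: [558.2, 357.1, 125.2]
tool_rot: [2.943, 1.571, -0.097]
force: [0.3, 0.2, 0.5]
width: 47.0
t 3.6 tcp [558.2 357.1 125.2] jaw yaw -84.16 shift [0.512 0.001 0.009] world dyaw 0.06 spin units -0.001 or 3.999 F [0.3 0.2 0.5] T [ 0.01  0.01 -0.05] w 47.0 q [-0.84  0.8   0.4   1.58 -0.38  0.84 -1.76] tilt x [ 2.e-04 -0.e+00 -1.e+00]
```

View pics/wrist2.png

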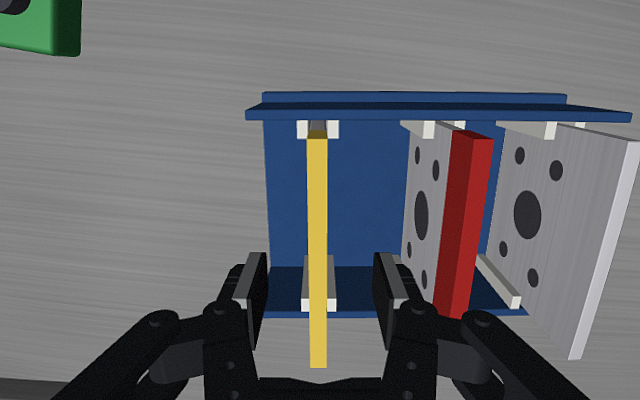

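The yellow edge is centred between the pads (u about 318) and the fingers are clear of the red plate. I'll go down 50 mm and close.

```bash
python3 -m creep '[[[0.1,0,0],0,0.45],[[0.22,0,0],0,0.45],[[0.35,0,0],0,0.45],[[0.45,0,0],0,0.45],[[0.5,0,0],0,0.45],[[0.5,0,0],0,0.45]]'
python3 -m creep '[[[0,0,0],0,0.6],[[0,0,0],0,0.7],[[0,0,0],0,0.8],[[0,0,0],0,0.87],[[0,0,0],0,0.93],[[0,0,0],0,1],[[0,0,0],0,1],[[0,0,0],0,1],[[0,0,0],0,1],[[0,0,0],0,1]]'
python3 - <<'E'
from h import *
go([557.3,356.9,74],95.9)
cv2.imwrite("pics/wrist3.png",cams.get_image("wrist"))
E
```

```text
clock: 4.25
eef_pos: [557.4, 356.7, 74.0]
tool_rot: [0.49, 1.569, -2.549]
force: [-0.3, 0.6, 0.5]
width: 47.0
clock: 5.25
eef_pos: [558.2, 357.6, 75.8]
tool_rot: [-2.316, 1.57, 0.927]
force: [-0.1, 1.7, 4.8]
width: 7.2
t 5.25 tcp [558.2 357.6  75.8] jaw yaw -84.14 shift [0.018 0.006 0.01 ] world dyaw 0.04 spin units -0.001 or 3.999 F [-0.1  1.7  4.8] T [ 0.33  0.16 -0.01] w 7.2 q [-0.82  0.86  0.37  1.61 -0.41  0.75 -1.73] tilt x [ 7.e-04  9.e-04 -1.e+00]
```

View pics/wrist3.png

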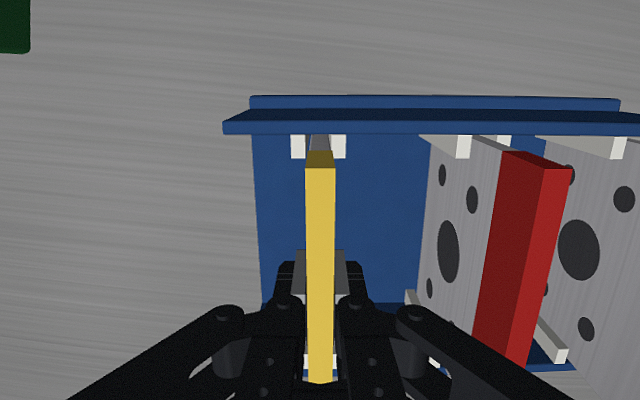

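It's gripped: the width is about 7 and the jaws are square on the plate. I'll lift straight up, gently.

```bash
python3 -m creep '[[[-0.02,0,0],0,1],[[-0.06,0,0],0,1],[[-0.12,0,0],0,1],[[-0.2,0,0],0,1],[[-0.28,0,0],0,1],[[-0.37,0,0],0,1],[[-0.46,0,0],0,1],[[-0.56,0,0],0,1],[[-0.66,0,0],0,1],[[-0.76,0,0],0,1],[[-0.85,0,0],0,1],[[-0.92,0,0],0,1],[[-0.97,0,0],0,1],[[-1,0,0],0,1],[[-1,0,0],0,1]]'
python3 - <<'E'
from h import *
go([557.3,356.9,244],95.9)
for n in("wrist","side"):cv2.imwrite(f"pics/{n}4.png",cams.get_image(n))
E
```

```text
clock: 6.8
eef_pos: [558.1, 357.1, 175.6]
tool_rot: [-2.759, 1.57, 0.485]
force: [-0.8, 0.1, -3.2]
width: 7.3
t 6.8 tcp [558.1 357.1 175.6] jaw yaw -84.15 shift [-0.684  0.002  0.008] world dyaw 0.05 spin units -0.001 or 3.999 F [-0.8  0.1 -3.2] T [-0.01  0.01 -0.04] w 7.3 q [-0.85  0.74  0.43  1.54 -0.35  0.93 -1.78] tilt x [ 3.e-04  2.e-04 -1.e+00]
```

View pics/side4.png

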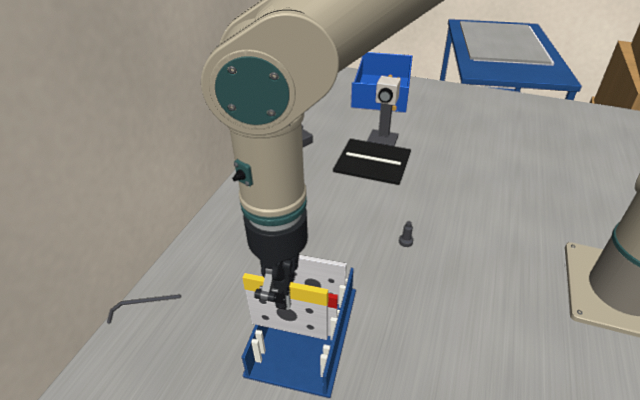

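View pics/wrist4.png

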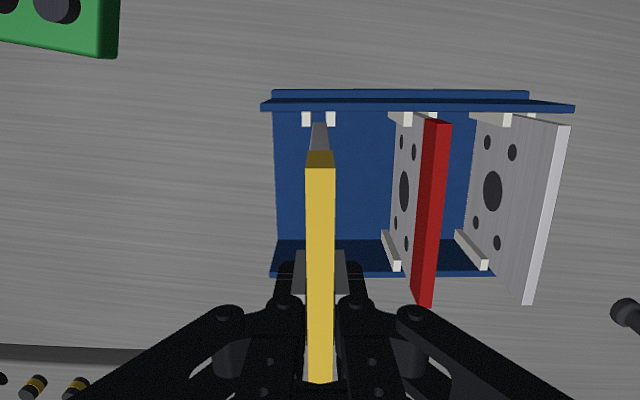

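It's free of the slot and hasn't turned in the grip: it sits identically in the wrist view. I'll raise it another 70 mm and then traverse.

```bash
python3 -m creep '[[[-0.03,0,0],0,1],[[-0.08,0,0],0,1],[[-0.16,0,0],0,1],[[-0.26,0,0],0,1],[[-0.37,0,0],0,1],[[-0.48,0,0],0,1],[[-0.57,0,0],0,1],[[-0.64,0,0],0,1],[[-0.68,0,0],0,1],[[-0.7,0,0],0,1],[[-0.7,0,0],0,1]]'
python3 -c "
from h import *
go([583.5,-267,245],90.9)"
```

```text
clock: 8.0
eef_pos: [557.9, 357.1, 245.3]
tool_rot: [-0.066, 1.571, -3.105]
force: [0.3, -0.9, -3.6]
width: 7.0
t 8.0 tcp [557.9 357.1 245.3] jaw yaw -84.15 shift [3.000e-03 6.235e+00 3.820e-01] world dyaw -4.95 spin units 0.11 or -3.89 F [ 0.3 -0.9 -3.6] T [0.02 0.05 0.04] w 7.0 q [-0.87  0.67  0.46  1.47 -0.32  1.07 -1.81] tilt x [-2.e-04 -0.e+00 -1.e+00]
```

```bash
python3 -m creep '[[[0,0.02,0],0,1],[[0,0.07,0],0,1],[[0,0.14,0.01],0,1],[[0,0.24,0.01],0,1],[[0,0.36,0.02],0,1],[[0,0.49,0.03],0,1],[[0,0.62,0.04],0,1],[[0,0.75,0.05],0,1],[[0,0.86,0.05],0,1],[[0,0.94,0.06],0,1],[[0,0.98,0.06],0,1],[[0,1,0.06],0,1]]'
python3 -m creep '[[[0,0.02,0],0,1],[[0,0.07,0],0,1],[[0,0.14,0.01],0,1],[[0,0.24,0.01],0,1],[[0,0.36,0.02],0,1],[[0,0.49,0.03],0,1],[[0,0.62,0.04],0,1],[[0,0.75,0.05],0,1],[[0,0.86,0.05],0,1],[[0,0.94,0.06],0,1],[[0,0.98,0.06],0,1],[[0,1,0.06],0,1]]'
python3 -c "
from h import *
go([583.5,-267,245],90.9)"
```

```text
clock: 9.2
eef_pos: [562.3, 256.8, 245.4]
tool_rot: [-1.966, 1.57, 1.278]
force: [0.3, 1.1, -3.0]
width: 7.6
clock: 10.4
eef_pos: [566.5, 156.7, 245.4]
tool_rot: [-2.031, 1.571, 1.212]
force: [-0.4, -0.4, -3.3]
width: 7.1
t 10.4 tcp [566.5 156.7 245.4] jaw yaw -84.17 shift [3.000e-03 4.232e+00 2.610e-01] world dyaw -4.93 spin units 0.11 or -3.89 F [-0.4 -0.4 -3.3] T [0.02 0.   0.02] w 7.1 q [-0.61  0.56  0.46  1.69 -0.29  0.96 -1.51] tilt x [ 1.e-04  3.e-04 -1.e+00]
```

```bash
python3 -m creep '[[[0,0.02,0],0,1],[[0,0.07,0],0,1],[[0,0.14,0.01],0,1],[[0,0.24,0.01],0,1],[[0,0.36,0.02],0,1],[[0,0.49,0.03],0,1],[[0,0.62,0.04],0,1],[[0,0.75,0.05],0,1],[[0,0.86,0.05],0,1],[[0,0.94,0.06],0,1],[[0,0.98,0.06],0,1],[[0,1,0.06],0,1]]'
python3 -m creep '[[[0,0.02,0],0,1],[[0,0.07,0],0,1],[[0,0.14,0.01],0,1],[[0,0.24,0.01],0,1],[[0,0.36,0.02],0,1],[[0,0.49,0.03],0,1],[[0,0.62,0.04],0,1],[[0,0.75,0.05],0,1],[[0,0.86,0.05],0,1],[[0,0.94,0.06],0,1],[[0,0.98,0.06],0,1],[[0,1,0.06],0,1]]'
python3 - <<'E'
from h import *
go([583.5,-267,245],90.9)
cv2.imwrite("pics/side5.png",cams.get_image("side"))
cv2.imwrite("pics/wrist5.png",cams.get_image("wrist"))
E
```

```text
clock: 11.6
eef_pos: [570.7, 56.6, 245.3]
tool_rot: [-1.596, 1.57, 1.647]
force: [-0.3, 0.6, -3.8]
width: 7.8
clock: 12.8
eef_pos: [574.9, -43.5, 245.3]
tool_rot: [-1.834, 1.571, 1.41]
force: [-0.2, 0.2, -3.1]
width: 7.4
t 12.8 tcp [574.9 -43.5 245.3] jaw yaw -84.17 shift [0.003 2.232 0.142] world dyaw -4.93 spin units 0.11 or -3.89 F [-0.2  0.2 -3.1] T [-0.   -0.01  0.  ] w 7.4 q [-0.27  0.54  0.46  1.72 -0.29  0.95 -1.16] tilt x [ 0.e+00  3.e-04 -1.e+00]
```

View pics/side5.png

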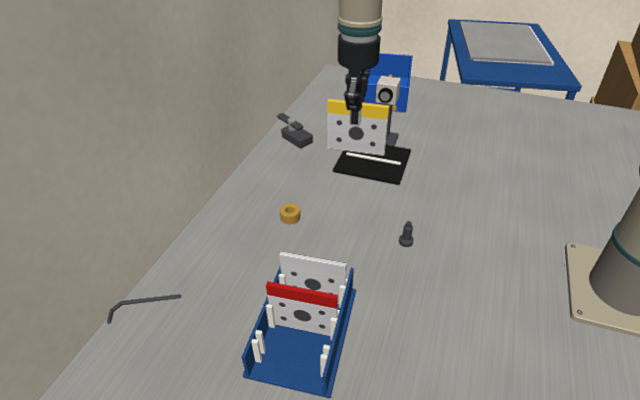

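View pics/wrist5.png

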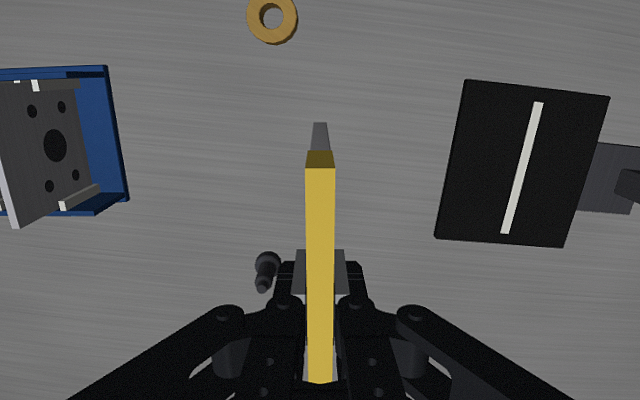

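The wrist view shows the whole mat, from (436,238) to (609,97), with the stripe running from (538,102) to (505,234). That's a good place to fix aim.

Run:
```python
from h import *
np.set_printoptions(precision=2,suppress=True)
c=cams.get_calibration("wrist");im=cv2.imread("pics/wrist5.png");g=cv2.cvtColor(im,6)
m=np.zeros_like(g);m[85:250,450:600]=(g[85:250,450:600]>125)
mm=np.zeros_like(g);pts=np.array([[470,90],[600,100],[560,240],[445,232]]);cv2.fillPoly(mm,[pts],1);m&=mm
nn,l,st,ce=cv2.connectedComponentsWithStats(m);i=1+np.argmax(st[1:,4]);print(st[i],ce[i])
p=np.argwhere(l==i)[:,::-1].astype(np.float32)
X=onz(c,p,12)
print("centroid",X.mean(0)); r=cv2.minAreaRect(X[:,:2].astype(np.float32)*1);print(r)
u,s,v=np.linalg.svd(X[:,:2]-X[:,:2].mean(0),full_matrices=False);print("pca yaw",np.degrees(np.arctan(v[0,1]/v[0,0])))
k=(g<45).astype(np.uint8);k[:,:425]=0;k[:70]=0;k[252:]=0
nn,l,st,ce=cv2.connectedComponentsWithStats(k);i=1+np.argmax(st[1:,4]);print(st[i])
cn=max(cv2.findContours((l==i).astype(np.uint8),0,1)[0],key=cv2.contourArea)
q=cv2.approxPolyDP(cn,6,True).reshape(-1,2);print(q.tolist());Y=onz(c,q.astype(float),12);print(Y,Y.mean(0));
for a in range(len(Y)):
    d=Y[(a+1)%len(Y)]-Y[a];print(np.linalg.norm(d),np.degrees(np.arctan2(d[1],d[0])))
```

```text
[ 500  102   44  132 1198] [521.81 166.54]
centroid [ 586.21 -267.83   12.  ]
((582.3179931640625, -267.97796630859375), (150.87936401367188, 10.893534660339355), 0.7934979200363159)
pca yaw 0.9344493977467936
[  434    79   206   169 20882]
[[465, 79], [434, 236], [562, 247], [596, 143], [639, 147], [597, 141], [608, 96]]
[[ 670.78 -183.12   12.  ]
 [ 495.09 -186.57   12.  ]
 [ 495.74 -346.99   12.  ]
 [ 623.09 -345.58   12.  ]
 [ 625.   -399.42   12.  ]
 [ 625.38 -346.01   12.  ]
 [ 673.67 -342.42   12.  ]] [ 601.25 -307.16   12.  ]
175.72103266444793 -178.87394185557605
160.4252081595063 -89.76942642158359
127.36071323024636 0.6340652266993475
53.86791313149866 -87.97274581880622
53.41256653976041 89.58673677213679
48.41612338460857 4.250831332654019
159.32819391007598 91.03758763733894
```

```bash
python3 -m creep '[[[0,0.02,0],0,1],[[0,0.07,0],0.01,1],[[0,0.14,0.01],0.02,1],[[0,0.24,0.01],0.03,1],[[0,0.36,0.02],0.04,1],[[0,0.49,0.03],0.06,1],[[0,0.62,0.04],0.07,1],[[0,0.75,0.05],0.08,1],[[0,0.86,0.05],0.09,1],[[0,0.94,0.06],0.1,1],[[0,0.98,0.06],0.11,1],[[0,1,0.06],0.11,1]]'
python3 -c "
from h import *
go([583,-267.3,245],90.9)"
```

```text
clock: 14.1
eef_pos: [579.1, -143.6, 245.3]
tool_rot: [-1.264, 1.571, 1.893]
force: [0.4, 0.5, -3.0]
width: 7.3
t 14.1 tcp [ 579.1 -143.6  245.3] jaw yaw -89.13 shift [ 0.002  1.238 -0.02 ] world dyaw 0.03 spin units -0.001 or 3.999 F [ 0.4  0.5 -3. ] T [-0.03 -0.02 -0.06] w 7.3 q [-0.1   0.58  0.48  1.67 -0.31  0.98 -1.07] tilt x [-1.e-04  3.e-04 -1.e+00]
```

```bash
python3 -m creep '[[[0,0.02,0],0,1],[[0,0.07,0],0,1],[[0,0.14,0],0,1],[[0,0.24,0],0,1],[[0,0.36,0],0,1],[[0,0.49,0],0,1],[[0,0.62,-0.01],0,1],[[0,0.75,-0.01],0,1],[[0,0.86,-0.01],0,1],[[0,0.94,-0.01],0,1],[[0,0.98,-0.01],0,1],[[0,1,-0.01],0,1]]'
python3 -m creep '[[[0.05,0.03,0],0,1],[[0.13,0.1,0],0,1],[[0.23,0.16,0],0,1],[[0.34,0.2,0],0,1],[[0.45,0.23,0],0,1],[[0.55,0.24,-0.01],0,1],[[0.62,0.24,-0.01],0,1],[[0.67,0.24,-0.01],0,1],[[0.7,0.24,-0.01],0,1],[[0.7,0.24,-0.01],0,1],[[0.7,0.24,-0.01],0,1]]'
python3 - <<'E'
from h import *
go([583,-267.3,162],90.9)
for n in("side","scene","wrist"):cv2.imwrite(f"pics/{n}6.png",cams.get_image(n))
E
```

```text
clock: 15.3
eef_pos: [581.6, -243.6, 245.2]
tool_rot: [-1.093, 1.57, 2.064]
force: [-0.0, 0.6, -3.0]
width: 7.1
clock: 16.4
eef_pos: [583.3, -267.3, 175.6]
tool_rot: [2.744, 1.57, -0.382]
force: [0.6, -0.1, -3.7]
width: 7.4
t 16.4 tcp [ 583.3 -267.3  175.6] jaw yaw -89.09 shift [ 0.136 -0.     0.003] world dyaw -0.01 spin units 0.0 or -4.0 F [ 0.6 -0.1 -3.7] T [-0.03 -0.02  0.03] w 7.4 q [ 0.13  0.71  0.43  1.61 -0.36  0.9  -0.86] tilt x [ 6.e-04 -2.e-04 -1.e+00]
```

View pics/side6.png

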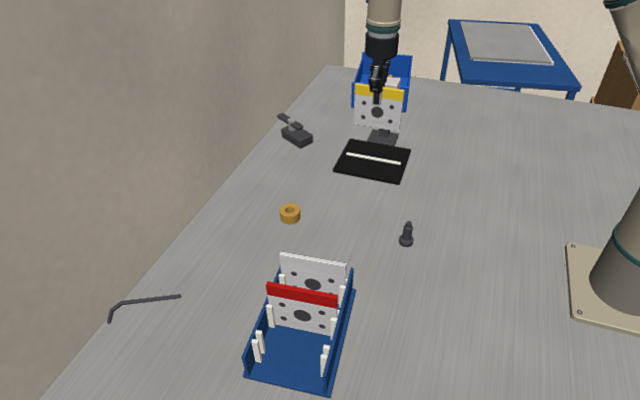

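View pics/scene6.png

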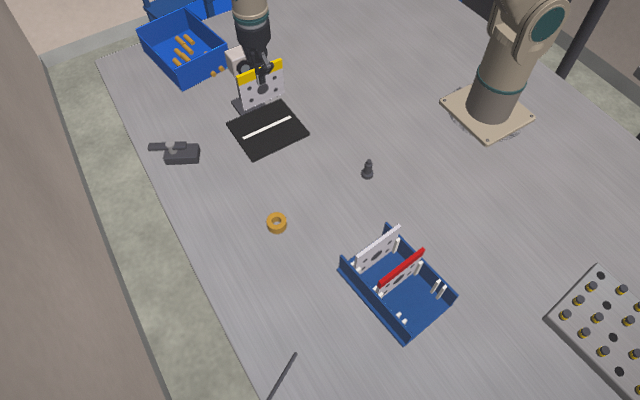

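View pics/wrist6.png

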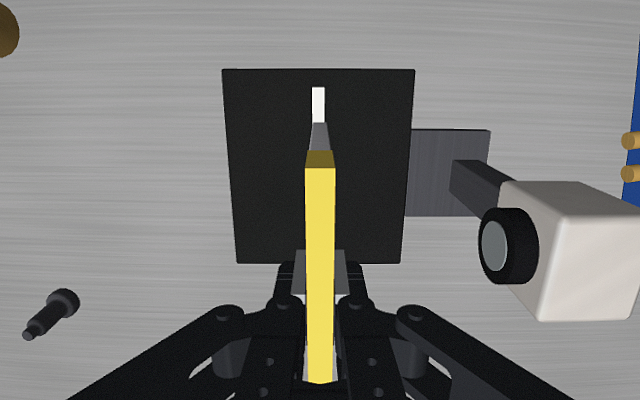

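The plate hangs upright over the stripe, with the stripe and the plate's end in line near column 318 in the wrist view. Next I'll measure its pose from the side and scene views before the last few mm.

Run:
```python
import cv2
a=cv2.imread("pics/side6.png")[75:140,345:415];b=cv2.imread("pics/scene6.png")[50:115,225:295]
a,b=[cv2.resize(i,None,fx=8,fy=8,interpolation=2) for i in(a,b)]
cv2.imwrite("pics/side6z.png",a);cv2.imwrite("pics/scene6z.png",b)
```

```text
(no output)
```

View pics/side6z.png

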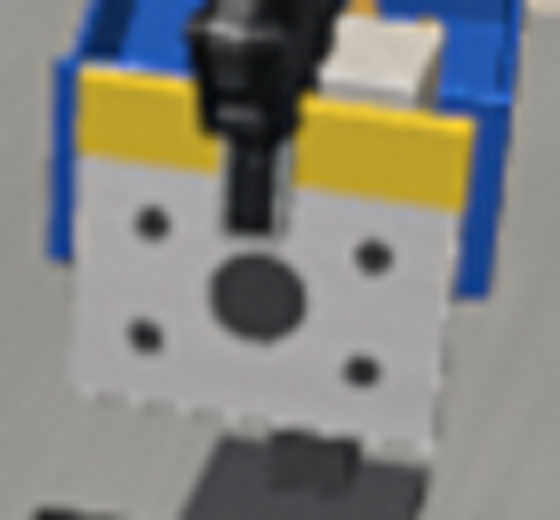

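View pics/scene6z.png

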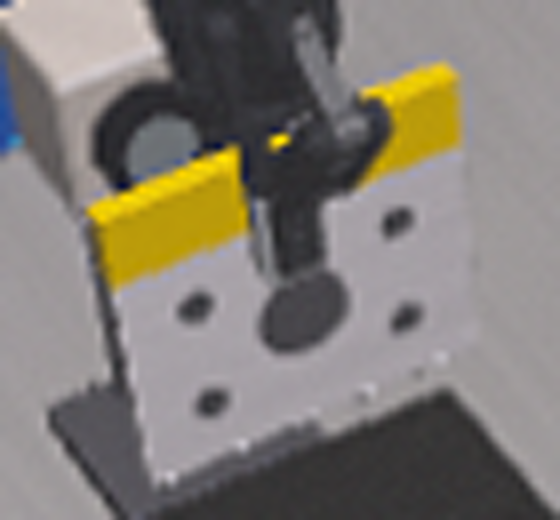

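Run:
```python
from h import *
np.set_printoptions(precision=1,suppress=True)
s=cams.get_calibration("side");c=cams.get_calibration("scene")
f=lambda q:(np.array(q)+.5)/8-.5+[345,75]
g=lambda q:(np.array(q)+.5)/8-.5+[225,50]
S=[[153,223],[374,257],[145,336],[362,372],[257,297],[77,156],[466,211]]
T=[[195,306],[398,221],[211,402],[406,318],[304,312],[114,286],[462,151]]
X=tri(s,f(S),c,g(T));print(X)
h=X[:4,:3];print("holes mean",h.mean(0))
for a,b in((0,1),(2,3),(5,6)):
    d=X[a,:3]-X[b,:3];print("len",np.linalg.norm(d),"yaw",np.degrees(np.arctan2(d[1],d[0])),"roll along x",np.degrees(np.arcsin(d[2]/np.linalg.norm(d))))
d=(h[0]+h[1]-h[2]-h[3])/2;print("vertical vec",d)
# wrist: plate end face corners
w=cams.get_calibration("wrist")
q=[[305,167],[335,167],[306,151],[334,151],[313.5,123],[327,123]]
s_,R=tool()
for z0 in (0,):
    tz=s_['eef_pos'][2]-10+55
    print(onz(w,q[:2],tz),onz(w,q[4:],tz-110))
    print("stripe far end",onz(w,[[312,87],[324.5,87]],12))
```

```text
[[ 616.7 -260.3  177.1    0.6]
 [ 546.7 -260.1  177.8    0.6]
 [ 617.1 -259.6  137.7    0.6]
 [ 547.  -260.9  137.2    0.7]
 [ 581.9 -259.6  157.9    0.6]
 [ 641.3 -259.4  196.9    0.9]
 [ 521.6 -261.6  195.4    4.2]]
holes mean [ 581.9 -260.2  157.4]
len 70.02433409848165 yaw -0.16885277305496288 roll along x -0.6122343815114886
len 70.0538587945165 yaw 1.0531353902882932 roll along x 0.36579125662159356
len 119.7331267663561 yaw 1.047669717070603 roll along x 0.7208185081390647
vertical vec [-0.4  0.  40. ]
[[ 641.4 -263.2  220.8]
 [ 641.5 -271.7  220.8]] [[ 640.1 -263.9  110.8]
 [ 640.2 -271.8  110.8]]
stripe far end [[ 657.4 -261.    12. ]
 [ 657.6 -271.3   12. ]]
```

Run:
```python
from h import *
np.set_printoptions(precision=1,suppress=True)
s=cams.get_calibration("side");c=cams.get_calibration("scene")
f=lambda q:(np.array(q)+.5)/8-.5+[345,75]
g=lambda q:(np.array(q)+.5)/8-.5+[225,50]
# bottom front corners, back top corners
print(tri(s,f([[76,395],[434,455],[80,64],[476,118]]),c,g([[157,488],[480,345],[90,210],[455,64]])))
# expected projections for mid z 164..168
for z in(164,165,166,167):
    P=[[643,-262.3,z+29],[523,-264.2,z+29],[643,-262.3,z-55],[523,-264.2,z-55]]
    print(z,((proj(s,P)-[345,75]+.5)*8-.5).round().tolist(),((proj(c,P)-[225,50]+.5)*8-.5).round().tolist())
```

```text
[[ 639.4 -260.6  111.1    0.9]
 [ 521.6 -261.3  112.2    0.3]
 [ 642.8 -262.8  225.2    0.3]
 [ 521.3 -262.8  226.3    1.7]]
164 [[75.0, 161.0], [458.0, 219.0], [66.0, 397.0], [430.0, 459.0]] [[106.0, 294.0], [456.0, 147.0], [146.0, 492.0], [473.0, 348.0]]
165 [[75.0, 158.0], [458.0, 216.0], [66.0, 395.0], [430.0, 456.0]] [[106.0, 291.0], [455.0, 144.0], [145.0, 490.0], [472.0, 346.0]]
166 [[75.0, 156.0], [459.0, 213.0], [66.0, 392.0], [431.0, 453.0]] [[105.0, 289.0], [455.0, 142.0], [145.0, 488.0], [472.0, 344.0]]
167 [[75.0, 153.0], [459.0, 210.0], [66.0, 389.0], [431.0, 451.0]] [[105.0, 286.0], [455.0, 139.0], [144.0, 486.0], [472.0, 341.0]]
```

Run:
```python
from h import *
np.set_printoptions(precision=1,suppress=True)
s=cams.get_calibration("side");c=cams.get_calibration("scene")
# the stripe, tri between views (should be z=12)
X=tri(s,[[345.5,152.86],[400.5,163.08]],c,[[241.5,138.49],[291.5,115.46]]);print("stripe",X,X.mean(0))
f=lambda q:(np.array(q)+.5)/5-.5+[235,270]
g=lambda q:(np.array(q)+.5)/4-.5+[330,215]
X=tri(s,f([[84,230],[462,308],[86,301]]),c,g([[289,378],[472,229],[298,404]]));print("rack plate back top x2 (120), band low (94)",X)
# mat corners side+scene are seen too: zooms
for n,(x0,y0,x1,y1) in {"side":(328,135,418,185),"scene":(222,92,317,165)}.items():
    im=cv2.imread(f"pics/{n}1.png")[y0:y1,x0:x1];cv2.imwrite(f"pics/{n}1m.png",cv2.resize(im,None,fx=6,fy=6,interpolation=2))
```

```text
stripe [[ 661.1 -263.    14.3    1.4]
 [ 506.8 -259.7   19.4    0.7]] [ 584.  -261.4   16.9    1. ]
rack plate back top x2 (120), band low (94) [[618.5 360.  119.4   1.2]
 [497.9 349.3 123.8   1. ]
 [615.3 369.3  96.7   0.4]]
```

View pics/scene1m.png

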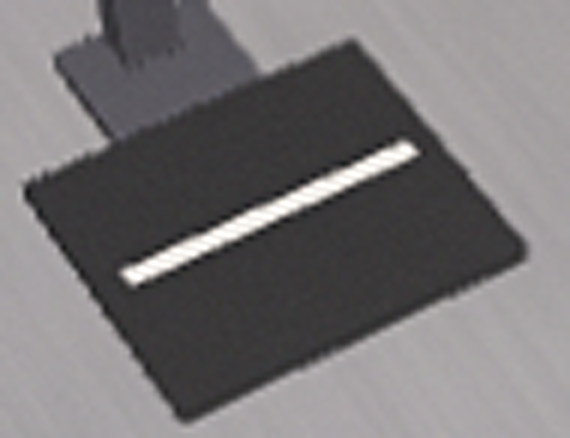

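View pics/side1m.png

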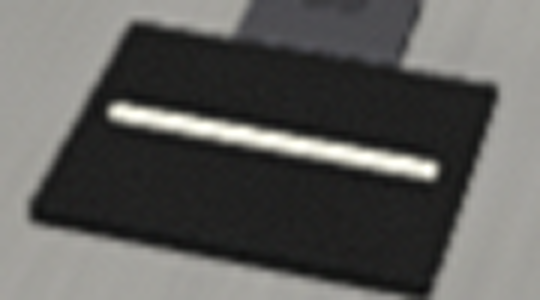

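Triangulating the stripe, a known target, comes out about 4 mm high and 6 mm toward +y. So the side and scene pair is biased, and I trust the wrist view plus the arm's own readings (plate centre = TCP − 10.5 mm, from the rack floor). The remaining move is 13 mm down and 1 mm toward +x.

```bash
python3 -m creep '[[[0.02,0,0],0,1],[[0.05,0,0],0,1],[[0.08,0,-0.01],0,1],[[0.11,0,-0.01],0,1],[[0.13,0,-0.01],0,1],[[0.13,0,-0.01],0,1],[[0.13,0,-0.01],0,1],[[0.13,0,-0.01],0,1]]'
python3 - <<'E'
from h import *
np.set_printoptions(precision=2,suppress=True)
go([583.6,-267.3,162.5],90.9)
w=cams.get_calibration("wrist");im=cams.get_image("wrist");cv2.imwrite("pics/wrist7.png",im)
for n in("side","scene"):cv2.imwrite(f"pics/{n}7.png",cams.get_image(n))
s,R=tool();zt=s['eef_pos'][2]-10.5+55
h=cv2.cvtColor(im,cv2.COLOR_BGR2HSV);m=cv2.inRange(h,(20,80,140),(36,255,255));m[:,:295]=0;m[:,345:]=0
ys=np.where(m.any(1))[0];print(ys.min(),ys.max())
e=[]
for y in range(ys.min()+6,255):
    x=np.where(m[y])[0];e.append((y,x.min()-.5,x.max()+.5))
e=np.array(e);
for k in(1,2):
    f=np.polyfit(e[:,0],e[:,k],1);X=onz(w,[[np.polyval(f,y),y] for y in(170,380)],zt);d=X[1]-X[0];print(X.tolist(),"yaw",np.degrees(np.arctan(d[1]/d[0])))
g=cv2.cvtColor(im,6);q=np.zeros_like(g);q[70:118,295:345]=g[70:118,295:345]>130
p=np.argwhere(q)[:,::-1].astype(float);X=onz(w,p,12)
print("stripe seen x max",X[:,0].max(),"axis",[X[(X[:,0]>a)&(X[:,0]<a+8)].mean(0) for a in range(int(X[:,0].min()),int(X[:,0].max())-7,8)])
E
```

```text
clock: 17.35
eef_pos: [584.1, -267.4, 162.4]
tool_rot: [2.584, 1.571, -0.542]
force: [0.4, 0.3, -3.3]
width: 6.8
t 17.35 tcp [ 584.1 -267.4  162.4] jaw yaw -89.1 shift [-0.   -0.    0.01] world dyaw 0.0 spin units -0.0 or 4.0 F [ 0.4  0.3 -3.3] T [-0.02  0.02  0.02] w 6.8 q [ 0.14  0.73  0.43  1.62 -0.37  0.88 -0.85] tilt x [ 0. -0. -1.]
168 383
[[641.2126601691931, -262.92656009885235, 206.9836345437344], [562.9245388989356, -264.3958188597182, 206.9836345437344]] yaw 1.0751624049109694
[[641.3563783229935, -271.7995682208268, 206.9836345437344], [563.0625478701309, -273.5393055109628, 206.9836345437344]] yaw 1.2729381443236711
stripe seen x max 657.9052919711477 axis [array([ 638.75, -266.19,   12.  ]), array([ 647.04, -266.2 ,   12.  ])]
```

View pics/wrist7.png

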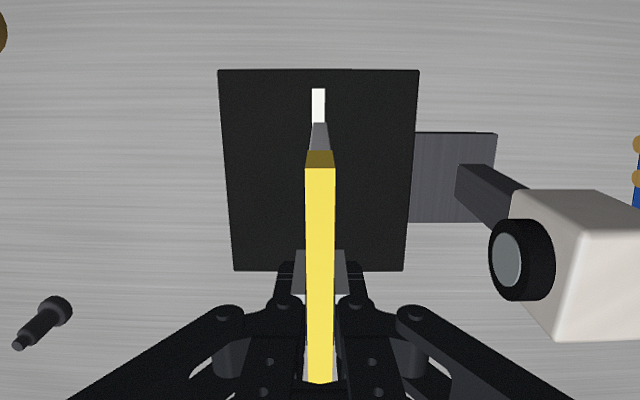

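View pics/scene7.png

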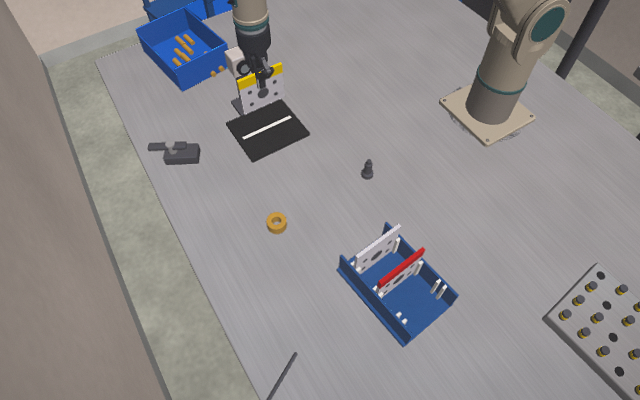

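The plate reads 1.2 mm off the stripe toward −y and 1.4 mm short toward −x, with its yaw within 0.3° of the stripe. I'll nudge it 1 mm on each axis, settle and check.

```bash
python3 -m creep '[[[0,0,-0.01],0,1],[[0,-0.01,-0.01],0,1],[[0,-0.01,-0.01],0,1],[[0,-0.01,-0.01],0,1],[[0,-0.01,-0.01],0,1],[[0,-0.01,-0.01],0,1]]'
python3 - <<'E'
from h import *
go([584.6,-266.4,162.5],90.9)
a=cv2.imread("pics/side1.png");b=cams.get_image("side");cv2.imwrite("pics/side8.png",b)
print(abs(readout.read_state()['qd']).max())
E
```

```text
clock: 18.1
eef_pos: [585.0, -266.3, 162.3]
tool_rot: [2.139, 1.571, -0.987]
force: [0.8, -0.8, -2.6]
width: 7.4
t 18.1 tcp [ 585.  -266.3  162.3] jaw yaw -89.1 shift [-0.002  0.001  0.004] world dyaw 0.0 spin units -0.0 or 4.0 F [ 0.8 -0.8 -2.6] T [-0.01 -0.    0.02] w 7.4 q [ 0.14  0.73  0.43  1.61 -0.37  0.88 -0.85] tilt x [ 0. -0. -1.]
0.0011605995267799435
```

View pics/side8.png

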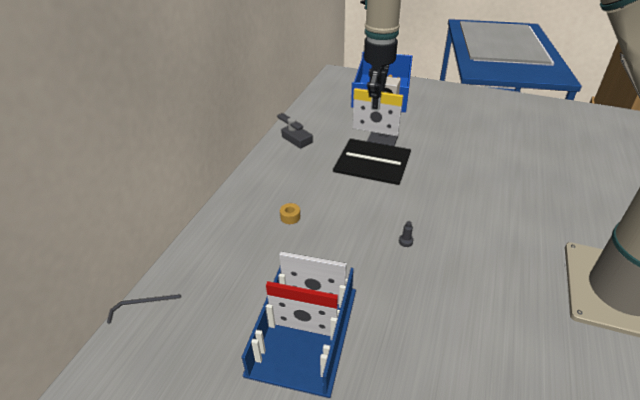

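The plate is steady over the stripe (side view, plate at (377,112)). The other plates, ring (290,213) and punch (406,234) are where they were.

```bash
python3 -c "
from cell import order
print(order.finish_job())"
```

```text
the job is handed in; nothing more can be done
None
```

I pulled the yellow-banded plate straight up out of its slot and carried it upright to the checking station. I handed the job in at about 18 s with the gripper still holding it in the air over the white stripe.

**Final position:** the TCP was at (585.0, −266.3, 162.3), pointing straight down. That puts the plate's middle at about 152 mm, going by its known height in the rack. After the 1 mm nudges on each axis, the plate should be within about 1 mm of the stripe's centre in x and y. I did not measure it again after those nudges.

**Angle and grip:** the jaws were set to the stripe's measured yaw of 0.9°, and the wrist view read the plate at about 1.1–1.3°. The plate looked the same in the gripper from the grip to the station, so it had not turned. The arm was still, and the force was only the plate's weight, about 3 N.

**Other objects:** in the last side picture, the red and plain plates, the punch and the ring were where they started.

**Check that disagreed:** triangulating from the scene and side cameras put the plate about 2 mm higher and 3 mm further toward +y. The same method put the stripe about 5 mm too high and 6 mm toward +y. I therefore relied on the wrist view and the arm's own readings, which leaves the height uncertain by about 1–2 mm.

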